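# Show the bench camera a hidden red dot with an inspection mirror

## Task

One of the two transformers on the camera stand has a red dot on the side the camera cannot see: take the inspection mirror out of its rest and hold it upright in the air above the white ring of the stand, its centre level with the lens and its glass towards the camera, turned so that the camera sees the red dot in the middle of the mirror. Finish while still holding the mirror steady at that angle; do not put it down or let go. Do not bump the camera stand or the transformers, and leave the other things on the table where they are.

Things in the scene. Friction and masses are not known exactly. Their poses are not given: they have to be found in the camera images.
- mirror_face (a point): Centre of the glass of the inspection mirror (loose, 70 g): a round mirror, 53 mm across with its steel rim, 6 mm thick, on a straight handle in the plane of the mirror. Axes: +x points straight out of the reflecting glass, +y along the handle away from the mirror, z the third (up while it lies in the rest). At the start it lies level in its rest with the glass upright.
- mirror_grip (a point): Middle of the mirror's handle, its place to be gripped and near its balance point; it lies at x -3, y +105, z 0 mm from mirror_face, same axes. The handle is an orange square bar 14 x 14 mm, 110 mm long (from 53 to 163 mm from the glass centre); a thin 8 mm neck joins it to the mirror.
- inspection_mirror: The whole loose mirror; its origin and axes are the same as those of mirror_face.
- mirror_rest: Fixed rest of the mirror: base 46 x 92 x 6 mm, origin under its centre, z up, y along the handle that lies in it. Two upright grey forks, 8 mm thick, 72 mm apart (at y -36 and +36 mm), open at the top at 57 mm height, carry the handle with its axis 50 mm above the table; the grip point is above the origin to 4 mm, with 64 mm free between the forks. Lift the mirror straight up out of it.
- camera_stand: Fixed camera stand, origin under the centre of its cross bar (52 x 142 x 8 mm), z up. A 44 mm wide, 4 mm thick tongue runs from it 202 mm towards -x. A small blue camera in the middle (top 105 mm high) looks along -x over the tongue. Left and right of it, at y +50 and -50 mm, two posts carry a transformer each (tops 105 mm high), up to 23 mm from the origin in x. Which of the two places the marked one has varies.
- lens (a point): Centre of the front of the camera's lens: at -22, 0, 90 mm in the camera stand's frame; looks along the stand's -x.
- view_point (a point): Where the centre of the mirror's glass belongs: straight ahead of the lens by 150 mm, at -172, 0, 90 mm in the camera stand's frame, 90 mm above the table. A white ring, 34 mm across outside, with a black middle, on the tongue lies straight below it.
- red_dot (a point): The red dot, 16 mm across, on the -x side of the marked transformer (44 x 36 x 34 mm), 90 mm above the table like the lens, at -22, +50 or -50, 90 mm in the camera stand's frame. It faces along the stand's -x.
- half_near (a point): Point halfway between the lens and the place of a dot at y +50: at -22, +25, 90 mm in the stand's frame. The glass must face this point when the dot is at +y.
- half_far (a point): Point halfway between the lens and the place of a dot at y -50: at -22, -25, 90 mm in the stand's frame. The glass must face this point when the dot is at -y.
- marked_transformer: Transformer with the red dot, fixed on its post; origin under its centre, axes as the stand's.
- plain_transformer: Same transformer without a dot, fixed on the other post.
- cap_big: Bystander: dark blue capacitor standing in front of the instruments, 25 mm across, 35 mm high; origin under its centre.
- dial_knob: Bystander: white knob, 34 mm across, 16 mm high, in front of the instruments; origin under its centre.

How it is judged (in metres and radians):
On the way:
1. the mirror is lifted out of its rest by the gripper (height (world z) of mirror_face above 0.075 m and contact force between the fingers and inspection_mirror above 1 N and contact force between inspection_mirror and mirror_rest below 0.05 N), for 0.2 s.
At the end, for the whole second after the job is handed in: Held by the fingers alone, at rest, with the glass centre within 20 mm of the view point sideways and 15 mm in height, and the glass facing the point halfway between lens and red dot to 12 mm sideways (4.6 degrees) and 15 mm up or down (all of step 1 and horizontal distance between mirror_face and view_point below 0.02 m and height (world z) of mirror_face below 0.105 m and ((y of red_dot in the frame of camera_stand above 0 m and y of half_near in the frame of mirror_face between -0.012 and 0.012 m and z of half_near in the frame of mirror_face between -0.015 and 0.015 m and x of half_near in the frame of mirror_face above 0.1 m) or (y of red_dot in the frame of camera_stand below 0 m and y of half_far in the frame of mirror_face between -0.012 and 0.012 m and z of half_far in the frame of mirror_face between -0.015 and 0.015 m and x of half_far in the frame of mirror_face above 0.1 m)) and linear speed of inspection_mirror below 0.02 m/s and angular speed of inspection_mirror below 0.15 rad/s and contact force between inspection_mirror and camera_stand below 0.05 N); the arm keeps its last pose, push and grip.
It fails at once if the camera stand or a transformer is bumped (over 2 N) (contact force between any of the arm, the fingers, inspection_mirror and camera_stand above 2 N or contact force between any of the arm, the fingers, inspection_mirror and marked_transformer above 2 N or contact force between any of the arm, the fingers, inspection_mirror and plain_transformer above 2 N).
It fails at once if another thing on the table is moved by more than 15 mm (distance of any of cap_big, dial_knob from where it was at the start of the episode above 0.015 m).
It also fails if it takes over 32 s, if anything falls off the work surface, if the arm or the gripper's body presses on something with over 40 N, if the wrist force passes 120 N, or if a joint passes its speed limit or range.

## Robot

A 6-joint arm with a two-finger parallel gripper is mounted at the origin on a cart in front of the work surface, level with it; the furniture and walls round the work are solid. World frame = base frame: x ahead of the robot, y to its left, z up, the work surface at z = 0. Lengths are in mm, angles in rad, forces in N, time in s.
With the tool pointing down it reaches from about 350 to 875 mm from the base axis. Payload 15.5 kg.
Tool frame: the origin (TCP) lies on the front face of the gripper's body, between the roots of the fingers; the fingertips stand 73 mm ahead of it and the grasp point (between the pads) lies 54 mm ahead of it; z points along the fingers, y is the direction in which the jaws open and shut (so a half turn about z gives the same grasp; the last joint's range is limited). The gripper opens to 85 mm and grips with 20 to 120 N. Pads are 22 mm wide; open, the fingers measure 114 mm over their backs; the gripper's body (76 mm by 85 mm) begins 54 mm behind the grasp point. The pads swing forward as they close: fully open they stand 13 mm farther back than shut.
Start: joints at [-1.266, 0.494, 1.345, -0, 1.302, -0.096], TCP at [243.848, -575.47, 303.877] pointing down, gripper open.
Joint ranges: [-2.91, 2.91], [-0.82, 2.16], [0.22, 2.67], [-1.22, 4.37], [0.12, 2.79], [-3.08, 3.08]. Speed limits (rad/s): [1.89, 1.89, 2.57, 3.01, 3.01, 3.01].

## Interface

Orientations are given as [roll, pitch, yaw] about the fixed x, y, z axes, in that order (R = Rz(yaw) Ry(pitch) Rx(roll)).
In Python, from plant import r gives the robot as it stands.
- The arm moves only by the tool move_arm, never from a script. Its argument "steps" is a list of rows, each a list of 5 numbers: the shift along the tool's x, y, z in m, then the turn about the tool's z in degrees, then the finger opening in m, from 0 to 0.0854. In form: [[x, y, z, yaw, fingers], ...]. A call has 1 to 10 rows; each row shifts and turns the commanded pose from where the row before left it, along the tool's axes as they then stand; what a row does not reach is not made up. A row lasts 1/10 s, in which the tool goes at most 50 mm and 8.59 degrees, less where a joint would pass 70% of its speed; a pose out of reach is approached as far as the arm can. A call is refused whole if a number of a shift passes 0.05 or a number of a turn 8.59, either way. A call with a gripper value outside its range is refused whole. The fingers move at their own pace and stop on an object; "newtons" is the grip in N (left out, the last holds). Time passes only in rows, so rows that do not move let the fingers close. It gives the time, the measured TCP pose, the force and the opening at its end, in the units of the state.
- r.get_state(): the state, without advancing time (a new reading comes with each control period).
- r.capture(name): name is "scene" or "top"; returns (picture, depth): 384x512x3 uint8, red, green, blue; 384x512 float32, mm along the optical axis (not along the pixel's ray), 0 where there is no reading.
- r.camera_info(name): a dict with "mtx" (3x3 intrinsics, pixels), "world_to_cam" (4x4, takes a point from world to camera coordinates). Camera axes: x right, y down, z forward; pixel columns grow to the right and rows downward; lengths in mm; the calibration is good to about 2 mm. A picture is of the moment at which its call begins. camera_info takes no time and is no camera call.
- r.sign_off(): hands the job in, once; it reports no verdict.
The state is a dict: "clock": time; "q": joint angles; "qvel": joint speeds; "tau": joint torques, N m; "eef_pos": TCP position; "orientation": TCP orientation; "force": force on the tool from outside, world axes, zero at the start; "moment": the same for the moment, N m; "grip_width": opening from 0.0 (shut) to 1.0 (fully open).
Only numpy, scipy, OpenCV 4.12 (cv2) and the standard library are available. Lean on these libraries where they do the work, as an engineer would, in place of code of your own. Each camera call takes 0.05 s, during which the arm holds its last target. There are 200 camera calls.

## Working session

There is one attempt and no reset: what is moved stays moved. The work goes in short steps, Python scripts to look and compute and a tool call to move; the robot and the scene stay as the last step left them, time stands still between calls to the robot, and variables do not carry over. Pictures are saved under pics/ and viewed, on a budget of 10 in all, crops included, one or two more only if the job needs it, and the job is handed in when it is done.

Besides the shell and the picture viewer there is one more tool, called after "Emit:" as name(argument=value, ...), one argument or row to a line, values as JSON. move_arm: Moves the arm, as the interface text tells. Its arguments: {"type":"object","properties":{"steps":{"type":"array"},"newtons":{"type":"number"}},"required":["steps"]}

```bash
mkdir -p pics && cat > h.py <<'E'
from plant import r
import numpy as np, cv2
def cap(n):
    p,d=r.capture(n); np.savez('%s.npz'%n,p=p,d=d); return p,d
def px(n,u,v,d=None,z=None):
    i=r.camera_info(n);K=np.array(i['mtx']);T=np.linalg.inv(np.array(i['world_to_cam']))
    ray=np.linalg.inv(K)@[u,v,1]
    if z is not None:
        a=T[:3,:3]@ray; s=(z-T[2,3])/a[2]; return T[:3,3]+s*a
    return T[:3,:3]@(ray*d)+T[:3,3]
E
python3 - <<'E'
from h import *
for n in('scene','top'):
    p,d=cap(n); cv2.imwrite('pics/%s1.png'%n,cv2.resize(p[...,::-1],(800,600),interpolation=cv2.INTER_CUBIC))
    i=r.camera_info(n); print(np.linalg.inv(np.array(i['world_to_cam'])).round(2).tolist(),np.array(i['mtx']).round(0).tolist())
print(r.get_state())
E
```

```text
[[0.68, -0.32, 0.66, -40.87], [-0.73, -0.27, 0.62, -655.45], [-0.02, -0.91, -0.42, 441.88], [0.0, 0.0, 0.0, 1.0]] [[378.0, 0.0, 257.0], [0.0, 378.0, 186.0], [0.0, 0.0, 1.0]]
[[-0.01, -0.98, 0.19, 349.25], [-1.0, 0.0, -0.03, -100.22], [0.03, -0.19, -0.98, 905.32], [0.0, 0.0, 0.0, 1.0]] [[365.0, 0.0, 260.0], [0.0, 365.0, 195.0], [0.0, 0.0, 1.0]]
{'clock': 0.1, 'q': array([-1.26548546e+00,  4.94133652e-01,  1.34606341e+00, -1.23423309e-05,
        1.30248178e+00, -9.55020989e-02]), 'qvel': array([ 0.00167408, -0.00062196, -0.00237057, -0.00057393, -0.000391  ,
        0.00094351]), 'tau': array([ 5.07102359e-04, -8.83589602e+01, -3.84564507e+01, -8.65709399e-05,
        5.10541286e-03,  4.18165973e-05]), 'eef_pos': array([ 243.78161173, -575.23832628,  303.35394352]), 'orientation': array([-3.14051027e+00, -9.17334113e-05,  4.00816196e-01]), 'force': array([ 0.4909711 ,  1.04985696, -0.36693608]), 'moment': array([-0.00120032,  0.01463465,  0.03991109]), 'grip_width': 1.0011516438262758}
```

View pics/scene1.png

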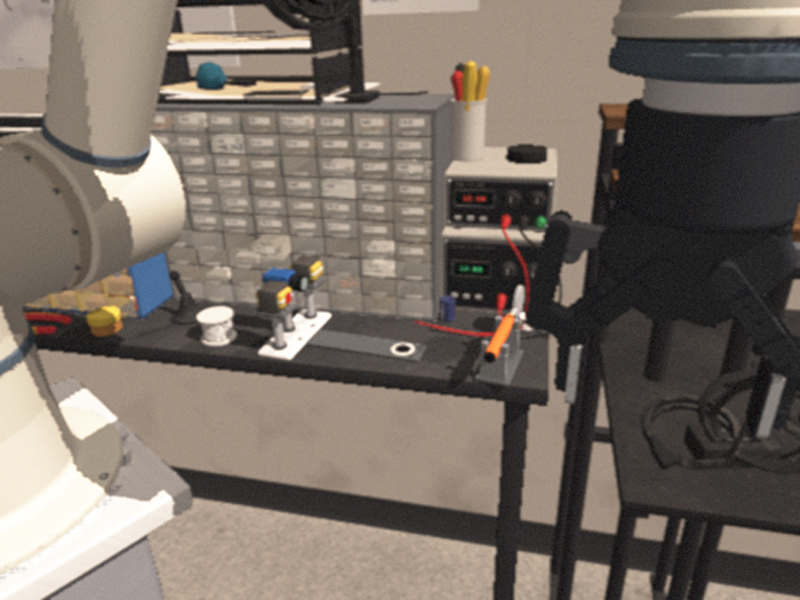

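View pics/top1.png

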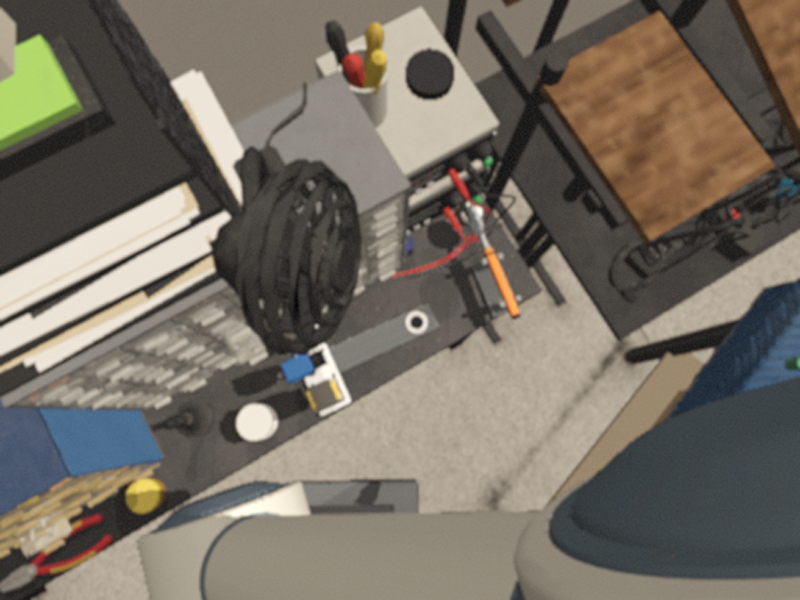

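The scene view shows the stand (transformers about (275,297) and (310,270), ring (403,349)) and the mirror in its rest at (505,330). The top view shows the ring at (417,322) and the handle from (487,250) to (515,312). I'll enlarge both.

```bash
python3 - <<'E'
from h import *
a=np.load('scene.npz');b=np.load('top.npz')
c=a['p'][155:255,155:355,::-1]; cv2.imwrite('pics/s2.png',cv2.resize(c,None,fx=4,fy=4,interpolation=cv2.INTER_CUBIC))
c=b['p'][115:275,180:380,::-1]; cv2.imwrite('pics/t2.png',cv2.resize(c,(800,600),fx=0,fy=0,interpolation=cv2.INTER_CUBIC)) if 0 else cv2.imwrite('pics/t2.png',cv2.resize(c,None,fx=3.75,fy=3.75,interpolation=cv2.INTER_CUBIC))
E
```

```text
(no output)
```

View pics/s2.png

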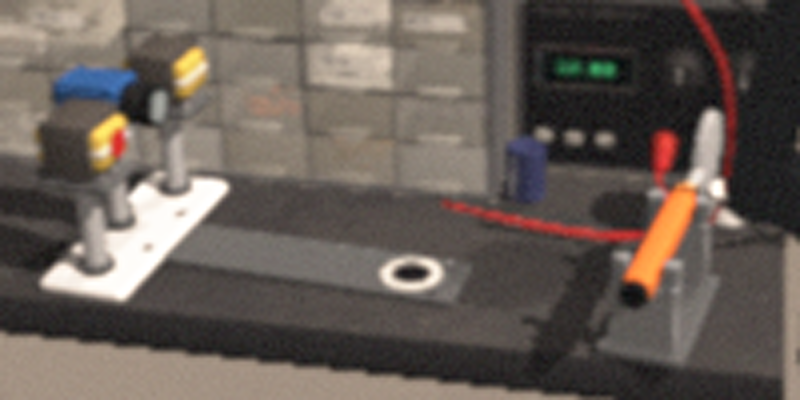

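View pics/t2.png

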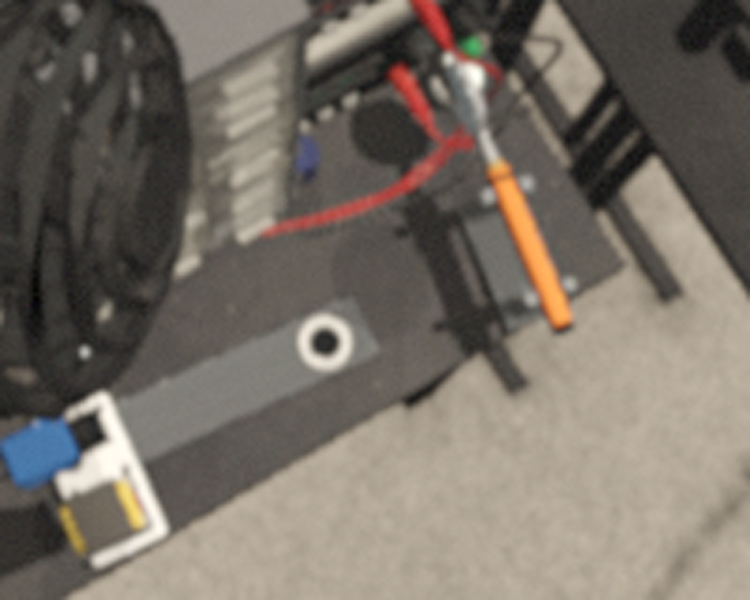

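The red dot shows on the robot-side transformer, at (118,143) in the scene crop. That is the stand's +y side, so half_near applies. In the top crop the ring is at (325,341), the handle runs (500,172) to (562,322), and the cross bar's front edge runs (105,392) to (167,527).

```bash
python3 - <<'E'
from h import *
t=lambda u,v,z:px('top',180+u/3.75,115+v/3.75,z=z)
s=lambda u,v,z:px('scene',155+u/4,155+v/4,z=z)
ring=t(325,341,4);A=t(105,392,8);B=t(167,527,8)
print('ring',ring,'scene',s(411,272,4));print('bar',A,B,np.linalg.norm(A-B))
m=(A+B)/2; x=(m-ring)[:2]; e=(A-B)[:2]; 
print('stand x yaw', np.degrees(np.arctan2(x[1],x[0])),np.linalg.norm(x),'from edge',np.degrees(np.arctan2(-e[0],e[1]))) 
for q in([(378,350),(150,460)],[(350,297),(120,398)]):
    a,b=t(*q[0],4),t(*q[1],4);print('tongue yaw',np.degrees(np.arctan2(b[1]-a[1],b[0]-a[0])))
H=t(500,172,57);G=t(562,322,57);print('handle',H,G,np.linalg.norm(H-G),'mid',(H+G)/2,'+y yaw',np.degrees(np.arctan2((G-H)[1],(G-H)[0])))
# orange pixels with depth
for n in('top','scene'):
    f=np.load(n+'.npz');p=f['p'].astype(int);M=(p[...,0]>170)&(p[...,1]>70)&(p[...,1]<160)&(p[...,2]<90)
    v,u=np.nonzero(M);k=(u>290)&(u<345)&(v>150)&(v<235);v,u=v[k],u[k]
    P=np.array([px(n,a,b,d=f['d'][b,a]) for a,b in zip(u,v)]);P=P[(P[:,2]>30)&(P[:,2]<75)]
    c=np.median(P,0);w=np.linalg.svd(P-P.mean(0))[2][0];print(n,len(P),'mean',P.mean(0),w,np.degrees(np.arctan2(w[1],w[0])),np.ptp((P-c)@w))
E
```

```text
ring [ 495.49047763 -145.78023357    4.        ] scene [ 493.46075858 -146.32994836    4.        ]
bar [ 4.61714918e+02 -3.10167986e-01  8.00000000e+00] [373.72163902 -41.6587668    8.        ] 97.22409004042781
stand x yaw 121.93098792030875 147.04590524057866 from edge -64.83087135163335
tongue yaw 115.45202544257883
tongue yaw 113.6795652765804
handle [ 596.94496756 -257.98498178   57.        ] [ 498.22939737 -293.67689973   57.        ] 104.96988522644344 mid [ 547.58718247 -275.83094076   57.        ] +y yaw -160.12187400160454
top 104 mean [ 551.53755018 -270.6079542    56.01338208] [-0.947837  -0.3187224  0.0045877] -161.4141184324337 109.38822880290658
scene 136 mean [ 549.55233557 -273.91416607   52.73604172] [-0.91141545 -0.40857439  0.04887569] -155.85399501541056 192.56420223701576
```

Emit:
move_arm(
  steps=[
    [0.0193,-0.0093,0,4,0.05],
    [0.0193,-0.0093,0,0,0.05],
    [0.0193,-0.0093,0,0,0.05],
    [0.0193,-0.0093,0,0,0.05],
    [0.0193,-0.0093,0,0,0.05],
    [0.0193,-0.0093,0,0,0.05],
    [0.0193,-0.0093,0,0,0.05],
    [0.0193,-0.0093,0,0,0.05],
    [0.0193,-0.0093,0,0,0.05],
    [0.0193,-0.0093,0,0,0.05],
  ],
)

```text
clock: 1.1
eef_pos: [395.5, -423.0, 303.6]
orientation: [-3.141, 0.0, 0.331]
force: [-0.2, -0.7, -0.0]
grip_width: 0.586
```

Emit:
move_arm(
  steps=[
    [0.0193,-0.0093,0.01,0,0.05],
    [0.0193,-0.0093,0.01,0,0.05],
    [0.0193,-0.0093,0.01,0,0.05],
    [0.0193,-0.0093,0.01,0,0.05],
    [0.0193,-0.0093,0.01,0,0.05],
    [0.0193,-0.0093,0.01,0,0.05],
    [0.0193,-0.0093,0.01,0,0.05],
    [0.0193,-0.0093,0.01,0,0.05],
    [0.0193,-0.0093,0.01,0,0.05],
    [0.0193,-0.0093,0.01,0,0.05],
  ],
)

```text
clock: 2.1
eef_pos: [547.8, -272.3, 203.2]
orientation: [-3.141, 0.0, 0.331]
force: [-0.3, -0.4, -0.6]
grip_width: 0.587
```

```bash
python3 - <<'E'
from h import *
s=lambda u,v,z:px('scene',155+u/4,155+v/4,z=z)
H=s(692,192,53);G=s(633,292,50);print('old scene handle',H,G,(H+G)/2,np.degrees(np.arctan2(*(G-H)[1::-1])))
p,d=cap('scene');c=p[115:255,235:375,::-1];cv2.imwrite('pics/s3.png',cv2.resize(c,None,fx=4.2,fy=4.2,interpolation=cv2.INTER_CUBIC))
st=r.get_state();print(st['clock'],st['eef_pos'],st['orientation'],st['force'])
E
```

```text
old scene handle [ 597.27629382 -261.86404501   53.        ] [ 494.62383051 -295.44024889   50.        ] [ 545.95006216 -278.65214695   51.5       ] -161.88779370630178
2.15 [ 549.16720568 -270.05154994  201.65792364] [-3.13943123e+00  5.12524346e-04  3.32060444e-01] [ 1.32861415  4.86347571 -1.64994828]
```

View pics/s3.png

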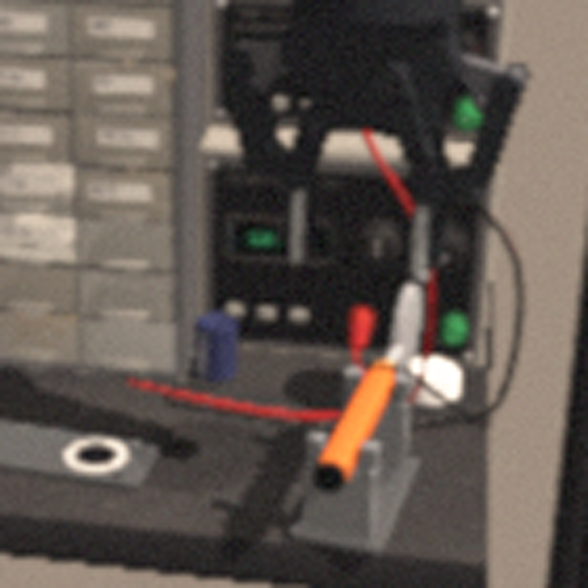

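The gripper hovers over the handle. The knob sits behind the mirror at crop (440,380), so I check its distance to the fingers before going down.

```bash
python3 - <<'E'
from h import *
for u,v in((440,380),(217,345)):
    print(px('scene',235+u/4.2,115+v/4.2,z=12))
st=r.get_state();print(st['eef_pos'])
E
```

```text
[ 671.97568072 -248.64250929   12.        ]
[ 624.19954908 -124.43816366   12.        ]
[ 549.16720568 -270.05154994  201.65792364]
```

Emit:
move_arm(
  steps=[
    [-0.001,0.004,0,0,0.05],
    [0,0,0.011,0,0.05],
    [0,0,0.011,0,0.05],
    [0,0,0.011,0,0.05],
    [0,0,0.011,0,0.05],
    [0,0,0.011,0,0.05],
    [0,0,0.011,0,0.05],
    [0,0,0.011,0,0.05],
    [0,0,0.011,0,0.05],
    [0,0,0.011,0,0.05],
  ],
)

```text
clock: 3.15
eef_pos: [547.7, -277.2, 104.0]
orientation: [3.142, -0.0, 0.331]
force: [0.3, 0.2, -0.7]
grip_width: 0.583
```

Emit:
move_arm(
  steps=[
    [0,0,0,0,0.035],
    [0,0,0,0,0.03],
    [0,0,0,0,0.02],
    [0,0,0,0,0.01],
    [0,0,0,0,0.005],
    [0,0,0,0,0.005],
    [0,0,0,0,0.005],
  ],
  newtons=40,
)

```text
clock: 3.85
eef_pos: [547.9, -277.1, 105.5]
orientation: [3.141, -0.001, 0.331]
force: [-0.7, 3.6, 6.9]
grip_width: 0.159
```

Emit:
move_arm(
  steps=[
    [0,0,-0.005,0,0.005],
    [0,0,-0.008,0,0.005],
    [0,0,-0.01,0,0.005],
    [0,0,-0.01,0,0.005],
    [0,0,-0.01,0,0.005],
    [0,0,-0.01,0,0.005],
    [0,0,-0.01,0,0.005],
    [0,0,-0.01,0,0.005],
    [0,0,-0.01,0,0.005],
    [0,0,0,0,0.005],
  ],
  newtons=60,
)

```text
clock: 4.85
eef_pos: [548.2, -277.5, 189.4]
orientation: [3.14, -0.001, 0.331]
force: [0.4, 0.1, -1.3]
grip_width: 0.151
```

```bash
python3 - <<'E'
from h import *
p,d=cap('scene');t,e=cap('top')
a=cv2.resize(p[95:255,235:375,::-1],None,fx=2.8,fy=2.8,interpolation=cv2.INTER_CUBIC)
b=cv2.resize(t[115:275,250:390,::-1],None,fx=2.8,fy=2.8,interpolation=cv2.INTER_CUBIC)
cv2.imwrite('pics/l4.png',np.hstack([a,b]))
st=r.get_state();print(st['clock'],st['eef_pos'],st['orientation'],st['force'],st['grip_width'])
E
```

```text
4.95 [ 547.70137488 -277.18964695  187.92457766] [ 3.14147088e+00 -1.16622809e-04  3.30960989e-01] [-0.09170492 -0.36688524 -0.40520798] 0.14968934217077773
```

View pics/l4.png

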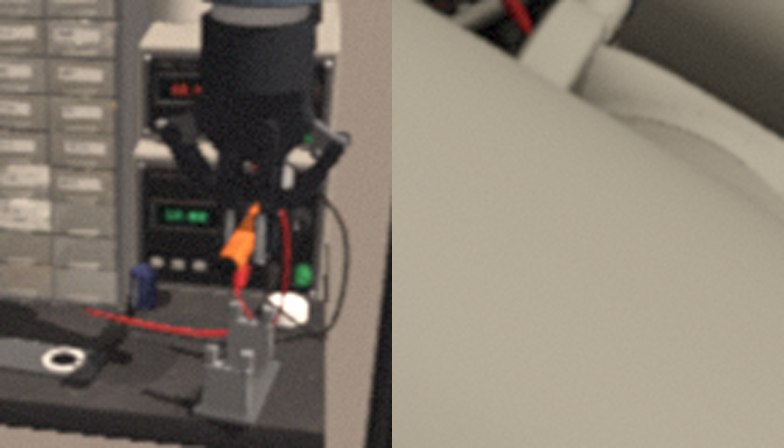

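The mirror is out of its rest and in the jaws; the handle is at about (240,240) in the left half and the fork is empty. The jaws fix the handle's heading (tool yaw + 180°). Next I carry it over the ring, then turn by -15.5° and lower it.

Emit:
move_arm(
  steps=[
    [-0.006,-0.006,0,0,0.005],
    [-0.0113,-0.0115,0,0,0.005],
    [-0.0113,-0.0115,0,0,0.005],
    [-0.0113,-0.0115,0,0,0.005],
    [-0.0114,-0.0116,0,0,0.005],
    [-0.0114,-0.0116,0,0,0.005],
    [-0.0114,-0.0116,0,0,0.005],
    [-0.0114,-0.0116,0,0,0.005],
    [-0.0114,-0.0116,0,0,0.005],
    [-0.0114,-0.0116,0,0,0.005],
  ],
)

```text
clock: 5.95
eef_pos: [408.1, -207.5, 187.5]
orientation: [-3.141, 0.001, 0.331]
force: [0.7, -0.9, -1.2]
grip_width: 0.146
```

Emit:
move_arm(
  steps=[
    [0,0,0,-2,0.005],
    [0,0,0,-2,0.005],
    [0,0,0.005,-2,0.005],
    [0,0,0.005,-2,0.005],
    [0,0,0.005,-2,0.005],
    [0,0,0.005,-2,0.005],
    [0,0,0.005,-2,0.005],
    [0,0,0.005,-1.5,0.005],
    [0,0,0,0,0.005],
    [0,0,0,0,0.005],
  ],
)

```text
clock: 6.95
eef_pos: [409.3, -208.1, 157.8]
orientation: [-3.141, 0.0, 0.601]
force: [0.1, -0.2, -1.1]
grip_width: 0.157
```

```bash
python3 - <<'E'
from h import *
p,d=cap('scene')
cv2.imwrite('pics/m5.png',cv2.resize(p[115:255,150:350,::-1],None,fx=4,fy=4,interpolation=cv2.INTER_CUBIC))
st=r.get_state();print(st['clock'],st['eef_pos'],st['orientation'],st['force'],st['grip_width'])
E
```

```text
7.0 [ 409.42370908 -208.20923807  157.95435924] [-3.14150070e+00  2.42965037e-05  6.00766714e-01] [-0.68412767 -1.17497569 -0.45494592] 0.15201899724924386
```

View pics/m5.png

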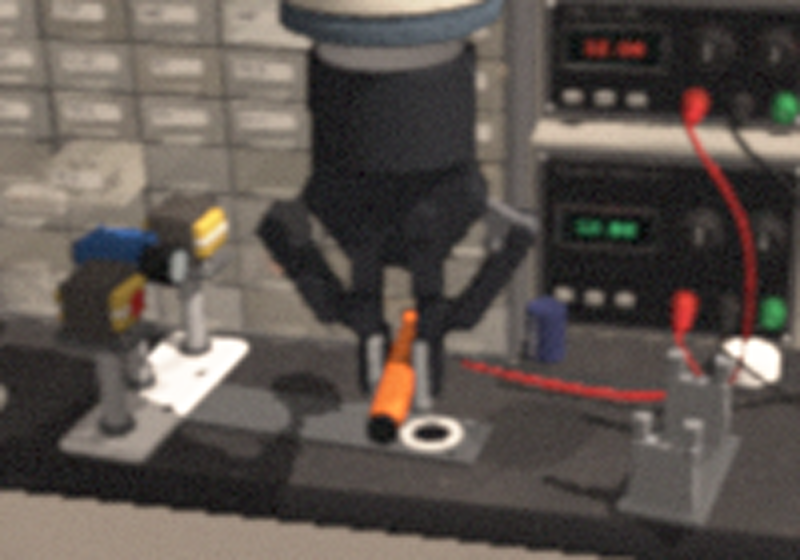

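```bash
python3 - <<'E'
from h import *
i=r.camera_info('scene');K=np.array(i['mtx']);W=np.array(i['world_to_cam'])
h=np.array([np.cos(.601),np.sin(.601),0]);g=np.array([409.4,-208.2,103.])
for tilt in(-8,0,8):
  for s in(-58,-30,0,52,79,105,131):
    q=g+s*h*np.cos(np.radians(tilt))+[0,0,s*np.sin(np.radians(tilt))]; c=K@(W@[*q,1])[:3]; print(tilt,s,((c[0]/c[2]-150)*4).round(),((c[1]/c[2]-115)*4).round())
f=np.load('scene.npz')
for u,v in((383,430),(392,395),(397,370),(403,345),(410,320)):
  a,b=150+u/4,115+v/4; print(u,v,px('scene',a,b,d=f['d'][int(b),int(a)]).round(0))
E
```

```text
-8 -58 380.0 410.0
-8 -30 391.0 387.0
-8 0 402.0 364.0
-8 52 419.0 329.0
-8 79 427.0 313.0
-8 105 434.0 298.0
-8 131 441.0 284.0
0 -58 380.0 426.0
0 -30 391.0 395.0
0 0 402.0 364.0
0 52 418.0 316.0
0 79 426.0 293.0
0 105 434.0 273.0
0 131 440.0 253.0
8 -58 381.0 441.0
8 -30 391.0 403.0
8 0 402.0 364.0
8 52 418.0 304.0
8 79 426.0 275.0
8 105 433.0 248.0
8 131 439.0 224.0
383 430 [ 362. -243.  102.]
392 395 [ 379. -231.  108.]
397 370 [ 399. -216.  107.]
403 345 [ 418. -202.  108.]
410 320 [ 439. -186.  108.]
```

Emit:
move_arm(
  steps=[
    [0,0,0.004,0,0.005],
    [0,0,0.004,0,0.005],
    [0,0,0.004,0,0.005],
    [0,0,0.001,0,0.005],
    [0,0,0,0,0.005],
    [0,0,0,0,0.005],
  ],
)

```text
clock: 7.6
eef_pos: [409.6, -208.3, 144.9]
orientation: [3.142, -0.0, 0.602]
force: [0.6, -0.1, -0.3]
grip_width: 0.155
```

```bash
python3 - <<'E'
from h import *
L=px('scene',150+179/4,115+268/4,z=90);D=px('scene',150+137/4,115+303/4,z=90)
st=r.get_state();y=st['orientation'][2];p=st['eef_pos']
h=np.array([np.cos(y),np.sin(y)]);n=np.array([-h[1],h[0]])
g=p[:2]+105*h+3*n; print('glass',g,p[2]-55.5,'lens',L,'dot',D,np.linalg.norm(L-D),np.linalg.norm(L[:2]-g))
half=(L+D)[:2]/2; w=half-g; print('half in mirror: x',w@n,'along y',-w@h)
R=np.array([494.5,-146]);
for a in(114,115,116):
  a=np.radians(a);w=R+150*np.array([np.cos(a),np.sin(a)])+25*np.array([-np.sin(a),np.cos(a)])-g;print(a,'y',-w@h)
print(st['clock'],p,y,st['force'],st['grip_width'],abs(st['qvel']).max())
E
```

```text
glass [ 494.4298072  -146.40485144] 89.3923096793826 lens [427.91412762 -14.66680568  90.        ] dot [384.18646798 -33.50730691  90.        ] 47.61378691592066 147.5779398573737
half in mirror: x 150.86170788254563 along y 3.650450286947401
1.9896753472735358 y -2.944029410446245
2.007128639793479 y -0.29005878280956854
2.0245819323134224 y 2.363912785471526
7.6 [ 409.55631609 -208.29580803  144.89230968] 0.6015012971845395 [ 0.61789122 -0.13906862 -0.33224122] 0.155356380318956 0.00522454038522297
```

```bash
python3 -c "
from plant import r
print(r.sign_off())"
```

```text
the job is handed in; nothing more can be done
None
```

I lifted the mirror out of its rest, carried it over the white ring and turned it to face the point between the lens and the red dot. I handed the job in at 7.6 s with the gripper still holding it. The dot is on the robot-side transformer, which is the stand's +y side, so I aimed at half_near.

**Position:** by the last calculation the glass centre is at about (494, -146, 89) mm, within a few mm of the view point (target height 90 mm). This comes from the gripper pose and the grip on the handle. The mirror disc itself was hidden behind the fingers in the pictures, so I never saw it directly after the lift.

**Angle:** the sideways aim is off by about 0 to 4 mm, against a limit of 12 mm. The stand's tongue and bar edges gave about 0 mm, and the lens and dot pixels gave 3.7 mm. The handle looked level to within a degree or two.

**Contact:** I saw no contact with the stand, the transformers or the bystanders. The wrist force stayed near zero and the arm was still at the end.

**Discrepancies:** two early estimates were off and I dropped them:
- The stand heading from the bar's midpoint was wrong, because cables hid part of the bar.
- The handle heading from colour-picking in the scene picture was wrong, because stray pixels got in.

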